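# Level the packing shelf and keep the spirit level pressed down

### The arm

A 6-joint arm with a two-finger parallel gripper is mounted at the origin on the work surface. World frame = base frame: x ahead of the robot, y to its left, z up, the work surface at z = 0. Lengths are in m, angles in rad, forces in N, time in s.
With the tool pointing down it reaches from about 0.25 to 0.775 m from the base axis. Payload 4 kg.
Tool frame: the origin (TCP) lies midway between the tips of the shut fingers; the grasp point (between the pads) lies 19 mm behind it; z points along the fingers, y is the line along which they close (so a half turn about z gives the same grasp; the last joint's range is limited). The gripper opens to 94 mm and grips with 3 to 60 N. Pads are 16 mm wide; open, the fingers measure 119 mm over their backs; the gripper's body (75 mm by 177 mm) begins 78 mm behind the grasp point.
Start: joints at [1.049, 0.087, 1.371, -0, 1.684, -0.103], TCP at [0.224, 0.502, 0.206] pointing down, gripper open.
Joint ranges: [-3.1, 3.1], [-0.76, 2.03], [0.27, 2.55], [-1.08, 4.22], [0.17, 2.65], [-2.57, 2.57]. Speed limits (rad/s): [2.79, 2.79, 3.14, 3.14, 3.14, 3.14].

### API

Orientations are given as [roll, pitch, yaw] about the fixed x, y, z axes, in that order (R = Rz(yaw) Ry(pitch) Rx(roll)).
In Python, from bench import get_obs, snapshot, close_job gives the robot as it stands. The module is installed in compiled form; this text tells all that it offers.
- The arm moves only by the tool drive_tool, never from a script. Its argument "commands" is a list of rows, each a list of 6 numbers: the shift along the tool's x, y, z in units of 0.04 m (1.0 is 0.04 m), then the turn, a rotation vector about the tool's x, y, z in units of 0.1 rad (1.0 is 0.1 rad). In form: [[dx, dy, dz, wx, wy, wz], ...]. A call has 1 to 20 rows; each row shifts and turns the commanded pose from where the row before left it, along the tool's axes as they then stand; what a row does not reach is not made up. A row lasts 1/8 s, in which the tool goes at most 62.5 mm and 10.7 degrees, less where a joint would pass 70% of its speed; a pose out of reach is approached as far as the arm can. A call with a number of a shift or a turn outside -1 to 1 is refused whole. A call with a gripper value outside its range is refused whole. "gripper" is the closure, from 0 (fully open) to 1 (shut), set as the call begins (left out, the last holds). The fingers move at their own pace and stop on an object; the grip force is fixed at half the most. Time passes only in rows, so rows that do not move let the fingers close. It gives the time, the measured TCP pose, the force, the opening and the grip force at its end, in the units of the state.
- get_obs(): the state, without advancing time (a new reading comes with each control period).
- snapshot(name): name is "side" or "top"; returns a dict with "image" (384x512x3 uint8, blue, green, red), "range_z" (384x512 float32, m along the optical axis (not along the pixel's ray), 0 where there is no reading), "fx", "fy", "cx", "cy" (pixels), "rvec" (rotation vector, rad) and "tvec" (3), from world to camera coordinates, as OpenCV has them. Camera axes: x right, y down, z forward; pixel columns grow to the right and rows downward; lengths in m; the calibration is good to about 2 mm. A picture is of the moment at which its call begins.
- close_job(): hands the job in; it is judged then, once.
The state is a dict: "time": time; "joint_positions": joint angles; "qvel": joint speeds; "joint_torque": joint torques, N m; "tool_pos": TCP position; "ee_rot": TCP orientation; "wrist_force": force on the tool from outside, world axes, zero at the start; "wrist_torque": the same for the moment, N m; "width": finger opening in m; "finger_force": force on a finger pad.
Only numpy, scipy, OpenCV 4.12 (cv2) and the standard library are available. Lean on these libraries where they do the work, as an engineer would, in place of code of your own. Each camera call takes 0.05 s, during which the arm holds its last target. There are 200 camera calls.

### The job

The small steel packing shelf stands low at the end with the levelling foot. Set the spirit level gently down lengthways on the middle of the shelf, let go of it and turn the black knob of the foot until the bubble is centred between its two lines; then press the level down on the shelf with about 10 N (the push of a 1 kg weight) and finish while still pressing, with the bubble still centred. Leave the other things where they are.

Things in the scene. Friction and masses are not known exactly. Their poses are not given: they have to be found in the camera images.
- level: Spirit level: aluminium bar 200 long x 24 wide x 42 high, 0.25 to 0.4 kg, black end caps, standing upright on its base on the table. Origin: centre of its underside; x along its length, z up. The yellow-green vial lies in a window in the middle third of the flat top. It may be pressed anywhere on top and gripped anywhere on its sides.
- bubble (a joint): Bubble's position along the level's own x from the middle of the vial, m; 0 = centred, travel +/-0.016. It floats to the higher end, 1.5 mm for each mrad of slope, and rests after about 1.5 s. It is 16 mm long, the inner edges of the two black lines are 21 mm apart: between them within 0.0025 either way.
- shelf: Steel packing shelf, fixed in place: 220 deep, 300 long, edges 25 thick, top 100 above the table. Two fixed feet at one end, levelling foot at the other. Origin: on the table midway between the fixed feet; y along its length, away from the levelling foot; z up. Starts 3 to 6 mrad low at the levelling foot. Its rubber gives: 10 N on the middle moves the bubble about 1.2 mm towards the fixed feet.
- shelf_mid (a point): Centre of the shelf's top face; y runs along the shelf's length, away from the levelling foot, z up. The knob's axis is 195 from here towards -y. Across its depth (x) the shelf is level.
- foot_knob (a point): Centre of the levelling foot's black fluted knob (39 diameter, 26 high, half above this point), on its upright axis, always 133 above the table; 25 from the shelf's end, 20 free below it. Clockwise from above raises this end: 5 mm a turn; 1 rad moves the bubble 3.7 mm towards the levelling foot. Stiff (0.12 N m), stays as left. Level is 1.2 to 2.6 rad clockwise of the start; it turns 3 rad past.
- meal_box: Closed foil meal tray, 145 x 120 x 43, on the table to the left. Bystander. Origin: centre of its underside.
- box_under: Another foil meal tray, 145 x 120 x 43, under the shelf. Bystander. Origin: centre of its underside.
- deli_tub: Round white tub with lid, 114 diameter, 62 high, on the table to the left. Bystander. Origin: centre of its underside.
- sauce_pot: Small black sauce pot with a clear lid, 60 diameter, 33 high, on the shelf in its far corner by the fixed feet. Bystander. Origin: centre of its underside.
- tape_roll: Cardboard-brown roll of tape lying flat, 100 diameter, 36 high, at the far right. Bystander. Origin: centre of its underside.
- squeeze_bottle: White squeeze bottle, 60 diameter, 170 high, at the far right. Bystander. Origin: centre of its underside.
- salt_dredger: Steel salt dredger, 62 diameter, 90 high, on the table at the right. Bystander. Origin: centre of its underside.
- serving_spoon: Steel serving spoon, 220 long, lying behind the shelf. Bystander. Origin: middle of its underside.
There are look-alikes about, which are no part of the job. What is shaped like the level but red is not meant.

How it is judged:
On the way, in this order (a step that is already met when the one before it is completed fails the run):
1. the spirit level lies lengthways on the middle of the shelf, let go of, and its bubble shows the slope (x of level in the frame of shelf_mid between -0.045 and 0.045 m and y of level in the frame of shelf_mid between -0.04 and 0.04 m and z of level in the frame of shelf_mid between -0.004 and 0.004 m and angle between the x axis of level and the y axis of shelf_mid, either way round below 0.15 rad and angle between level's own z axis and vertical below 0.05 rad and contact force between level and shelf above 1 N and contact force between the fingers and level below 0.3 N and (value of joint bubble above 0.0035 m or value of joint bubble below -0.0035 m)), for 0.2 s.
2. the foot has been turned until the bubble of the untouched level is centred (x of level in the frame of shelf_mid between -0.045 and 0.045 m and y of level in the frame of shelf_mid between -0.04 and 0.04 m and z of level in the frame of shelf_mid between -0.004 and 0.004 m and angle between the x axis of level and the y axis of shelf_mid, either way round below 0.15 rad and angle between level's own z axis and vertical below 0.05 rad and contact force between level and shelf above 1 N and value of joint bubble between -0.0025 and 0.0025 m and contact force between the fingers and level below 0.3 N), for 0.3 s.
At the end, for the whole second after the job is handed in: Level on the shelf, within 45 mm across and 40 mm along of its centre and 0.15 rad of its length; bubble within 2.5 mm of its middle, shelf within 3 mrad of level; fingers still pressing the level, at rest, so that it bears on the shelf with 7 to 30 N (about 3 N is its own weight) (x of level in the frame of shelf_mid between -0.045 and 0.045 m and y of level in the frame of shelf_mid between -0.04 and 0.04 m and z of level in the frame of shelf_mid between -0.004 and 0.004 m and angle between the x axis of level and the y axis of shelf_mid, either way round below 0.15 rad and angle between level's own z axis and vertical below 0.05 rad and contact force between level and shelf between 1 and 30 N and value of joint bubble between -0.0025 and 0.0025 m and angle between shelf_mid's own z axis and vertical below 0.003 rad and contact force between level and shelf above 7 N and contact force between the fingers and level above 3.5 N and linear speed of level below 0.01 m/s); the arm keeps its last pose, push and grip.
It fails at once if the level is dropped or rammed on the shelf (more than 60 N) (contact force between level and shelf above 60 N).
It fails at once if one of the other things is pushed away (more than 30 mm) (distance of any of meal_box, box_under, deli_tub, sauce_pot, tape_roll, squeeze_bottle, salt_dredger, serving_spoon from where it was at the start of the episode above 0.03 m).
It also fails if it takes over 67 s, if anything falls off the work surface, if the arm or the gripper's body presses on something with over 40 N, if the wrist force passes 120 N, or if a joint passes its speed limit or range.

## Working session

There is one attempt and no reset: what is moved stays moved. The work goes in short steps, Python scripts to look and compute and a tool call to move; the robot and the scene stay as the last step left them, time stands still between calls to the robot, and variables do not carry over. Pictures are saved under pics/ and viewed, at most 10 in all, crops included, and the job is handed in when it is done.

Besides the shell and the picture viewer there is one more tool, called after "Request:" as a command line: name --pt "numbers of a row" for each row, then --argument value for the rest. drive_tool: Moves the arm, as the interface text tells. Its arguments: {"type":"object","properties":{"commands":{"type":"array"},"gripper":{"type":"number"}},"required":["commands"]}

```bash
mkdir -p pics
cat > h.py <<'E'
import numpy as np, cv2
from bench import get_obs, snapshot, close_job
def pts(s):
    h,w=s["range_z"].shape; u,v=np.meshgrid(np.arange(w),np.arange(h)); z=s["range_z"]
    c=np.stack([(u-s["cx"])/s["fx"]*z,(v-s["cy"])/s["fy"]*z,z],-1)
    R=cv2.Rodrigues(np.array(s["rvec"],float))[0]
    return (c-np.array(s["tvec"],float).reshape(3))@R
def plane(s,u,v,h):
    R=cv2.Rodrigues(np.array(s["rvec"],float))[0];t=np.array(s["tvec"],float).reshape(3)
    d=np.array([(u-s["cx"])/s["fx"],(v-s["cy"])/s["fy"],1])@R;o=-t@R
    return o+d*(h-o[2])/d[2]
E
python3 - <<'E'
from h import *
for n in("top","side"):
    s=snapshot(n); cv2.imwrite(f"pics/{n}0.png",s["image"]); np.save(f"pics/{n}0.npy",s,allow_pickle=True)
    print(n,s["fx"],s["rvec"],s["tvec"])
print(get_obs())
E
```

```text
top 383.17602631913286 [ 2.12718419 -2.11996691  0.18122145] [-0.04737447  0.55306166  1.17823069]
side 499.3044359722341 [ 1.02311069 -2.50080827  0.95779793] [0.37418563 0.37944859 1.65755888]
{'time': 0.1, 'joint_positions': array([ 1.04888049e+00,  8.79114254e-02,  1.37208979e+00,  6.99248864e-06,
        1.68362414e+00, -1.03048930e-01]), 'qvel': array([-0.00083748, -0.00110583, -0.00187696,  0.00064335,  0.00175944,
       -0.00088411]), 'joint_torque': array([ 2.35359345e-03, -3.41251910e+01, -3.03302479e+01,  7.19101494e-02,
        3.03654245e-02, -1.02109166e-04]), 'tool_pos': array([0.22342549, 0.50202872, 0.20441143]), 'ee_rot': array([-3.13957145e+00, -2.16009382e-04,  2.72272631e+00]), 'wrist_force': array([ 0.69159222, -0.54562361, -0.64248398]), 'wrist_torque': array([-0.03824754,  0.02587305,  0.03228741]), 'finger_force': 0.0, 'width': 0.09391604561667487}
```

View pics/top0.png

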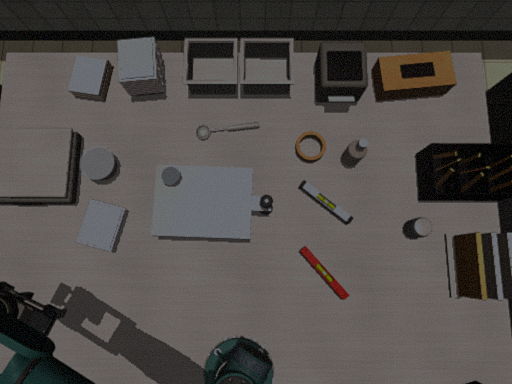

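View pics/side0.png

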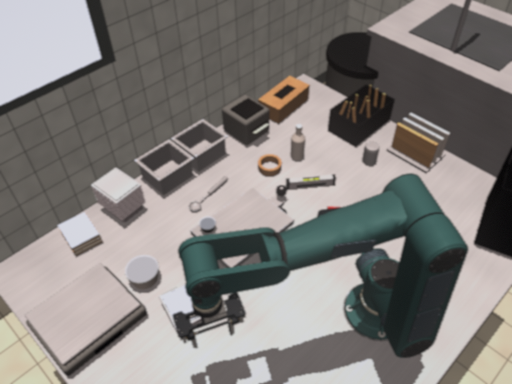

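The top view shows the level at (326,202), the red look-alike at (323,272), the knob at (266,201), the shelf at cols 152–252 and rows 166–240, and the pot at (171,177). In the side view the arm hides part of the shelf.

Run:
```python
from h import *
s=np.load("pics/top0.npy",allow_pickle=True).item();P=pts(s);im=s["image"]
def rect(m,name):
    p=P[m]; r=cv2.minAreaRect(p[:,:2].astype(np.float32)); print(name,m.sum(),np.median(p,0),r,np.percentile(p[:,2],[5,50,95]))
u,v=np.meshgrid(np.arange(512),np.arange(384))
roi=lambda a,b,c,d:(u>=a)&(u<b)&(v>=c)&(v<d)
rect(roi(290,360,175,228)&(P[...,2]>.03)&(P[...,2]<.06),"level")
rect(roi(140,258,155,250)&(P[...,2]>.085)&(P[...,2]<.112),"shelf")
k=roi(250,285,185,220)&(P[...,2]>.135)&(P[...,2]<.17);rect(k,"knob")
rect(roi(290,360,240,305)&(P[...,2]>.03)&(P[...,2]<.06),"red")
rect(roi(250,285,185,220)&(P[...,2]>.05),"knobarea")
hsv=cv2.cvtColor(im,cv2.COLOR_BGR2HSV)
y=roi(300,350,180,225)&(hsv[...,1]>120)&(hsv[...,0]>18)&(hsv[...,0]<45); rect(y,"vial")
for n,b in(("top",(230,375,150,310)),):
    c=im[b[2]:b[3],b[0]:b[1]]; cv2.imwrite("pics/crop0.png",cv2.resize(c,None,fx=5,fy=3.75*1,interpolation=cv2.INTER_CUBIC) if 0 else cv2.resize(c,None,fx=3.7,fy=3.7,interpolation=cv2.INTER_CUBIC))
print(P[195:207:2,256:278:2,2].round(3))
```

```text
level 496 [ 0.52742421 -0.27634227  0.04098052] ((0.528964102268219, -0.2762145400047302), (0.1993856430053711, 0.025437548756599426), 51.411380767822266) [0.03292058 0.04098052 0.04508172]
shelf 6731 [0.51273546 0.10360069 0.09889647] ((0.5197591781616211, 0.10319329798221588), (0.3201591670513153, 0.22087085247039795), 88.22557067871094) [0.09496559 0.09889647 0.1026788 ]
knob 133 [ 0.51278242 -0.08250253  0.14566094] ((0.5129203796386719, -0.08244945853948593), (0.036643464118242264, 0.036033134907484055), 64.7203598022461) [0.14103786 0.14566094 0.14909826]
red 503 [ 0.30348318 -0.26508517  0.04071929] ((0.3050803244113922, -0.26370036602020264), (0.19976231455802917, 0.024763653054833412), 41.4063835144043) [0.03543247 0.04071929 0.04483318]
knobarea 370 [ 0.51093212 -0.06490215  0.09798839] ((0.45269709825515747, -0.06782785058021545), (0.236337348818779, 0.06572200357913971), 0.37839916348457336) [0.09214264 0.09798839 0.14833264]
vial 69 [ 0.5289949  -0.27510477  0.03891699] ((0.5308488607406616, -0.2781325876712799), (0.06354372203350067, 0.015391750261187553), 51.575172424316406) [0.02604728 0.03891699 0.04341433]
[[ 2.000e-03  1.000e-03 -1.000e-03  1.000e-03  1.410e-01  1.400e-01
  -0.000e+00 -0.000e+00  2.000e-03  0.000e+00  2.000e-03]
 [ 9.400e-02  9.400e-02  9.300e-02  1.460e-01  1.470e-01  1.470e-01
   1.480e-01  1.460e-01 -4.000e-03 -1.000e-03  2.000e-03]
 [ 9.500e-02  9.700e-02  1.450e-01  1.460e-01  1.460e-01  1.460e-01
   1.460e-01  1.430e-01 -3.000e-03 -1.000e-03 -1.000e-03]
 [ 9.800e-02  1.257e+00  1.440e-01  1.440e-01  1.460e-01  1.460e-01
   1.440e-01  1.460e-01  1.430e-01  2.000e-03 -2.000e-03]
 [ 9.300e-02  9.200e-02  1.400e-01  1.490e-01  1.480e-01  1.440e-01
   1.450e-01  1.470e-01  3.000e-03  3.000e-03  2.000e-03]
 [ 9.600e-02  9.500e-02  9.600e-02  1.440e-01  1.500e-01  1.450e-01
   1.460e-01  1.460e-01 -0.000e+00 -0.000e+00  3.000e-03]]
```

View pics/crop0.png

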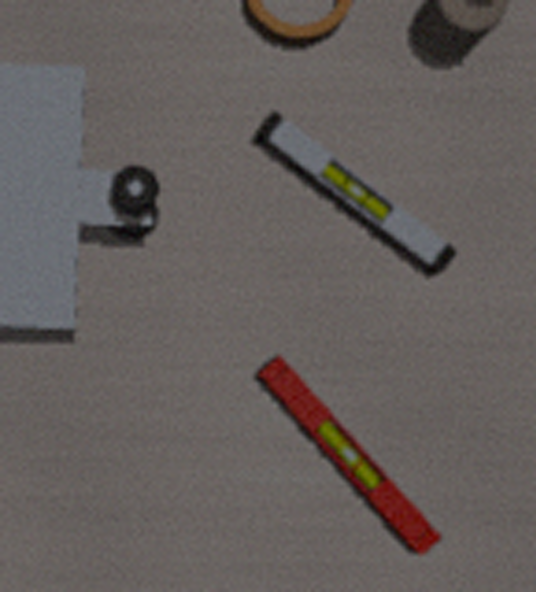

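Request:
drive_tool --pt "0 0 0 0 0 1" --pt "0 0 0 0 0 1" --pt "0 0 0 0 0 1" --pt "0 0 0 0 0 1" --pt "0 0 0 0 0 1" --pt "0 0 0 0 0 1" --pt "0 0 0 0 0 1" --pt "0 0 0 0 0 1" --pt "0 0 0 0 0 1" --pt "0 0 0 0 0 1" --pt "0 0 0 0 0 1" --pt "0 0 0 0 0 1" --pt "0 0 0 0 0 1" --pt "0 0 0 0 0 1" --pt "0 0 0 0 0 1" --pt "0 0 0 0 0 1" --pt "0 0 0 0 0 1" --pt "0 0 0 0 0 1" --pt "0 0 0 0 0 0.25" --gripper 0

```text
time: 2.48
tool_pos: [0.2235, 0.5022, 0.2049]
ee_rot: [3.141, 0.001, 0.898]
wrist_force: [-0.1, 1.1, -0.4]
width: 0.0938
finger_force: 0.0
```

Request:
drive_tool --pt "-0.5 0.9 0 0 0 0" --pt "-0.5 0.9 0 0 0 0" --pt "-0.5 0.9 0 0 0 0" --pt "-0.5 0.9 0 0 0 0" --pt "-0.5 0.9 0 0 0 0" --pt "-0.5 0.9 0 0 0 0" --pt "-0.5 0.9 0 0 0 0" --pt "-0.5 0.9 0 0 0 0" --pt "-0.5 0.9 0 0 0 0" --pt "-0.5 0.9 0 0 0 0" --pt "-0.5 0.9 0 0 0 0" --pt "-0.5 0.9 0 0 0 0" --pt "-0.5 0.9 0 0 0 0" --pt "-0.5 0.9 0 0 0 0" --pt "-0.5 0.9 0 0 0 0" --pt "-0.5 0.9 0 0 0 0" --pt "-0.5 0.9 0 0 0 0" --pt "-0.5 0.9 0 0 0 0" --pt "-0.5 0.9 0 0 0 0" --pt "0 0 0 0 0 0"

```text
time: 4.97
tool_pos: [0.5217, -0.2232, 0.204]
ee_rot: [-3.14, 0.001, 0.896]
wrist_force: [-0.1, 0.3, 0.2]
width: 0.094
finger_force: 0.0
```

Request:
drive_tool --pt "-0.93 0.96 0 0 0 0" --pt "0 0 0.7 0 0 0" --pt "0 0 0.7 0 0 0" --pt "0 0 0.7 0 0 0" --pt "0 0 0.7 0 0 0" --pt "0 0 0 0 0 0"

```text
time: 5.72
tool_pos: [0.5266, -0.2718, 0.0906]
ee_rot: [-3.135, 0.0, 0.899]
wrist_force: [0.1, -0.3, 0.1]
width: 0.094
finger_force: 0.0
```

Run:
```python
from h import *
s=snapshot("top");P=pts(s)
u,v=np.meshgrid(np.arange(512),np.arange(384))
m=(u>=140)&(u<250)&(v>155)&(v<250)&(P[...,2]>.085)&(P[...,2]<.112)
p=P[m]
print(cv2.minAreaRect(p[:,:2].astype(np.float32)))
# edges: min/max y per row, fit
for a,b in((0,1),(1,0)):
  for f in(np.min,np.max):
    bins=np.round(p[:,b]/.004).astype(int); xs=[];ys=[]
    for k in np.unique(bins):
        q=p[bins==k,a]
        if len(q)>15: xs.append(k*.004);ys.append(f(q))
    xs=np.array(xs);ys=np.array(ys);w=abs(ys-np.median(ys))<.012
    c=np.polyfit(xs[w],ys[w],1);print("xy"[a],f.__name__,c,w.sum())
sh=p[(p[:,1]>-.03)&(p[:,1]<.17)]
A=np.c_[sh[:,:2],np.ones(len(sh))];print("plane",np.linalg.lstsq(A,sh[:,2],rcond=None)[0])
cv2.imwrite("pics/c1.png",cv2.resize(s["image"][150:260,140:400],None,fx=3,fy=3,interpolation=cv2.INTER_CUBIC))
```

```text
((0.5200248956680298, 0.11353694647550583), (0.2983623147010803, 0.22105661034584045), 88.2127456665039)
x min [0.03157026 0.40712243] 75
x max [0.03006702 0.62490459] 74
y min [ 0.00645908 -0.03491151] 55
y max [-0.03199321  0.27763654] 55
plane [0.0010876  0.00713875 0.09759563]
```

View pics/c1.png

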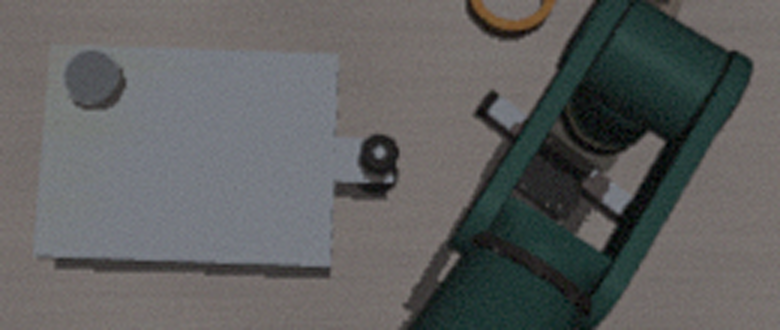

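The crop shows the gripper straddling the level, with shelf and knob in full view. The shelf centre is at about (0.5195, 0.113).

Request:
drive_tool --pt "-0.06 0.09 0.5 0 0 0" --pt "0 0 0.5 0 0 0" --pt "0 0 0.5 0 0 0" --pt "0 0 0.3 0 0 0" --pt "0 0 0.1 0 0 0" --pt "0 0 0 0 0 0"

```text
time: 6.52
tool_pos: [0.5301, -0.2784, 0.0178]
ee_rot: [3.141, -0.0, 0.898]
wrist_force: [0.0, -0.5, -0.1]
width: 0.0939
finger_force: 0.0
```

Request:
drive_tool --pt "0 0 0 0 0 0" --pt "0 0 0 0 0 0" --pt "0 0 0 0 0 0" --pt "0 0 0 0 0 0" --pt "0 0 0 0 0 0" --pt "0 0 0 0 0 0" --pt "0 0 0 0 0 0" --pt "0 0 0 0 0 0" --gripper 1

```text
time: 7.52
tool_pos: [0.5295, -0.2778, 0.0174]
ee_rot: [-3.14, -0.0, 0.898]
wrist_force: [-2.0, 0.0, 1.6]
width: 0.0236
finger_force: 30.0
```

Request:
drive_tool --pt "0 0 -0.4 0 0 0" --pt "0 0 -0.8 0 0 0" --pt "0 0 -0.9 0 0 0" --pt "0 0 -0.9 0 0 0" --pt "0 0 -0.9 0 0 0" --pt "0 0 -0.6 0 0 0" --pt "0 0 0 0 0 -0.8" --pt "0 0 0 0 0 -0.8" --pt "0 0 0 0 0 -0.8" --pt "0 0 0 0 0 -0.8" --pt "0 0 0 0 0 -0.8" --pt "0 0 0 0 0 -0.8" --pt "0 0 0 0 0 -0.8" --pt "0 0 0 0 0 -0.8" --pt "0 0 0 0 0 0" --pt "0 0 0 0 0 0"

```text
time: 9.52
tool_pos: [0.5298, -0.2782, 0.1976]
ee_rot: [3.141, 0.0, 1.537]
wrist_force: [0.5, -0.3, -2.1]
width: 0.0242
finger_force: 30.0
```

Request:
drive_tool --pt "0.5 0 0 0 0 0" --pt "0.8 0 0 0 0 0" --pt "0.8 0 0 0 0 0" --pt "0.8 0 0 0 0 0" --pt "0.8 0 0 0 0 0" --pt "0.8 0 0 0 0 0" --pt "0.8 0 0 0 0 0" --pt "0.8 0 0 0 0 0" --pt "0.8 -0.1 0 0 0 0" --pt "0.8 -0.1 0 0 0 0" --pt "0.8 -0.1 0 0 0 0" --pt "0.8 -0.1 0 0 0 0" --pt "0.5 -0.1 0 0 0 0" --pt "0 0 0 0 0 0" --pt "0 0 0 0 0 0"

```text
time: 11.4
tool_pos: [0.5225, 0.1143, 0.1976]
ee_rot: [3.141, 0.0, 1.538]
wrist_force: [0.6, -0.5, -4.0]
width: 0.024
finger_force: 30.0
```

Request:
drive_tool --pt "-0.03 -0.07 0.4 0 0 0" --pt "0 0 0.5 0 0 0" --pt "0 0 0.4 0 0 0" --pt "0 0 0.3 0 0 0" --pt "0 0 0.15 0 0 0" --pt "0 0 0.1 0 0 0" --pt "0 0 0 0 0 0" --pt "0 0 0 0 0 0"

```text
time: 12.4
tool_pos: [0.5203, 0.1133, 0.1242]
ee_rot: [3.14, -0.0, 1.538]
wrist_force: [0.2, 0.3, -4.1]
width: 0.0237
finger_force: 30.0
```

Request:
drive_tool --pt "0 0 0.03 0 0 0" --pt "0 0 0.03 0 0 0" --pt "0 0 0 0 0 0" --pt "0 0 0 0 0 0"

```text
time: 12.9
tool_pos: [0.5199, 0.1132, 0.1211]
ee_rot: [3.142, -0.0, 1.538]
wrist_force: [0.2, 0.7, -2.7]
width: 0.0239
finger_force: 30.0
```

Request:
drive_tool --pt "0 0 0.03 0 0 0" --pt "0 0 0 0 0 0" --pt "0 0 0 0 0 0"

```text
time: 13.28
tool_pos: [0.5199, 0.1132, 0.1199]
ee_rot: [3.142, -0.0, 1.538]
wrist_force: [0.1, 0.6, -2.3]
width: 0.0238
finger_force: 30.0
```

Request:
drive_tool --pt "0 0 0.03 0 0 0" --pt "0 0 0 0 0 0" --pt "0 0 0 0 0 0"

```text
time: 13.65
tool_pos: [0.5199, 0.1132, 0.1187]
ee_rot: [-3.142, -0.0, 1.538]
wrist_force: [0.2, 0.0, -3.0]
width: 0.0233
finger_force: 30.0
```

Request:
drive_tool --pt "0 0 0.03 0 0 0" --pt "0 0 0 0 0 0" --pt "0 0 0 0 0 0"

```text
time: 14.02
tool_pos: [0.5199, 0.1132, 0.1175]
ee_rot: [-3.142, -0.0, 1.538]
wrist_force: [-0.1, -1.3, -3.4]
width: 0.0236
finger_force: 30.0
```

Request:
drive_tool --pt "0 0 0.02 0 0 0" --pt "0 0 0 0 0 0" --pt "0 0 0 0 0 0"

```text
time: 14.4
tool_pos: [0.5201, 0.1132, 0.1169]
ee_rot: [3.141, -0.0, 1.538]
wrist_force: [0.1, -0.7, -1.7]
width: 0.0239
finger_force: 30.0
```

Request:
drive_tool --pt "0 0 0.02 0 0 0" --pt "0 0 0 0 0 0" --pt "0 0 0 0 0 0"

```text
time: 14.78
tool_pos: [0.5202, 0.1131, 0.1165]
ee_rot: [3.141, -0.0, 1.538]
wrist_force: [-0.0, -1.1, 1.2]
width: 0.0235
finger_force: 30.0
```

Request:
drive_tool --pt "0 0 0 0 0 0" --pt "0 0 0 0 0 0" --pt "0 0 0 0 0 0" --pt "0 0 -0.3 0 0 0" --pt "0 0 -0.7 0 0 0" --pt "0 0 -0.8 0 0 0" --pt "0 0 -0.7 0 0 0" --gripper 0.4

```text
time: 15.65
tool_pos: [0.5203, 0.1132, 0.2182]
ee_rot: [3.14, -0.0, 1.538]
wrist_force: [0.3, 0.3, 0.1]
width: 0.0566
finger_force: 0.0
```

Request:
drive_tool --pt "-0.7 0 0 0 0 0" --pt "-0.7 0 0 0 0 0" --pt "-0.7 0 0 0 0 0" --pt "-0.7 0 0 0 0 0" --pt "-0.7 0 0 0 0 0" --pt "-0.7 0 0 0 0 0" --pt "-0.7 0 0 0 0 0" --pt "0 0 0 0 0 -1" --pt "0 0 0 0 0 -1" --pt "0 0 0 0 0 -1" --pt "0 0 0 0 0 -1" --pt "0 0 0 0 0 -1" --pt "0 0 0 0 0 -1" --pt "0 0 0 0 0 -1" --pt "0 0 0 0 0 -1" --pt "0 0 0 0 0 -1" --pt "0 0 0 0 0 -1" --pt "0 0 0 0 0 0"

```text
time: 17.9
tool_pos: [0.5137, -0.0828, 0.2168]
ee_rot: [3.141, 0.001, 2.537]
wrist_force: [0.6, 0.4, 0.7]
width: 0.0564
finger_force: 0.0
```

```bash
cat >> h.py <<'E'
def avg(n,k=4):
    ss=[snapshot(n) for _ in range(k)]; s=ss[-1]; s["image"]=np.mean([q["image"].astype(float) for q in ss],0); return s
def vial(s,c,ang,h=.142,half=.045):
    """profile along level axis (world), at height h; returns positions, colour rows averaged over +-4 mm"""
    R=cv2.Rodrigues(np.array(s["rvec"],float))[0]
    a=np.arange(-half,half,.0015); w=np.linspace(-.004,.004,5)
    d=np.array([np.cos(ang),np.sin(ang)]);n=np.array([-d[1],d[0]])
    X=np.array([[*(np.array(c)+i*d+j*n),h] for i in a for j in w])
    K=np.array([[s["fx"],0,s["cx"]],[0,s["fy"],s["cy"]],[0,0,1.]])
    p=cv2.projectPoints(X,np.array(s["rvec"],float),np.array(s["tvec"],float),K,None)[0].reshape(len(a),5,2).astype(np.float32)
    v=cv2.remap(s["image"].astype(np.float32),p[...,0],p[...,1],cv2.INTER_CUBIC)
    return a,v.mean(1)
E
python3 - <<'E'
from h import *
s0=np.load("pics/top0.npy",allow_pickle=True).item()
s=avg("top",4); np.save("pics/top2.npy",s,allow_pickle=True)
o=get_obs();print(o["time"],o["tool_pos"],o["ee_rot"])
a,v0=vial(s0,(.5285,-.2762),np.radians(51.4),.041); _,v=vial(s,(.5195,.113),np.radians(88.2))
for i in range(len(a)): print(round(a[i]*1e3,1),v0[i].round().astype(int),v[i].round().astype(int))
c=s["image"][150:250,140:300].clip(0,255).astype(np.uint8); cv2.imwrite("pics/c2.png",cv2.resize(np.clip(c*1.8,0,255).astype(np.uint8),None,fx=5,fy=5,interpolation=cv2.INTER_CUBIC))
E
```

```text
18.1 [ 0.51353376 -0.08272862  0.21618537] [3.14134371e+00 3.85076426e-04 2.53681033e+00]
-45.0 [116 109 108] [128 121 118]
-43.5 [115 109 108] [128 121 118]
-42.0 [115 110 108] [128 121 118]
-40.5 [117 110 108] [130 122 119]
-39.0 [120 111 110] [130 122 118]
-37.5 [121 109 109] [131 120 117]
-36.0 [112 102 100] [119 113 110]
-34.5 [90 92 88] [95 99 95]
-33.0 [60 87 80] [61 91 86]
-31.5 [32 89 82] [31 99 92]
-30.0 [11 95 88] [ 11 109 101]
-28.5 [ 3 99 92] [ 11 110 102]
-27.0 [  5 101  94] [ 15 110 101]
-25.5 [  9 102  95] [ 15 110 101]
-24.0 [ 10 100  94] [ 14 109 101]
-22.5 [ 9 99 92] [ 16 109 102]
-21.0 [  9 101  92] [ 16 109 102]
-19.5 [  9 102  93] [ 14 109 102]
-18.0 [  7 101  94] [ 13 109 101]
-16.5 [  8 101  94] [ 15 110 102]
-15.0 [ 15 100  92] [ 18 107  99]
-13.5 [19 93 87] [20 99 92]
-12.0 [14 82 77] [21 88 82]
-10.5 [ 6 79 74] [22 78 73]
-9.0 [ 7 86 80] [22 82 76]
-7.5 [19 94 86] [20 99 92]
-6.0 [38 98 91] [ 17 110 103]
-4.5 [57 99 94] [ 14 107 100]
-3.0 [ 73 100  96] [ 11 105  98]
-1.5 [ 82 103  98] [  9 107  99]
0.0 [ 84 103  99] [ 10 109 101]
1.5 [ 80 103  98] [ 13 110 
[... 175 characters left out ...]
 96 91]
12.0 [ 9 76 72] [92 98 94]
13.5 [ 6 83 77] [ 94 107 102]
15.0 [ 6 94 87] [ 79 113 107]
16.5 [  9 101  94] [ 54 112 105]
18.0 [ 10 102  96] [ 26 112 104]
19.5 [  6 101  93] [ 11 111 102]
21.0 [  4 100  93] [  3 111 102]
22.5 [  9 101  95] [  7 112 104]
24.0 [ 13 101  96] [  7 112 104]
25.5 [ 10 101  95] [  6 111 102]
27.0 [ 5 99 93] [  4 112 102]
28.5 [ 3 99 92] [  5 112 103]
30.0 [12 97 91] [ 17 108 100]
31.5 [36 95 91] [ 36 103  97]
33.0 [66 96 93] [65 94 91]
34.5 [ 95 103  99] [91 89 88]
36.0 [114 109 106] [117 101  99]
37.5 [121 111 110] [129 119 115]
39.0 [119 111 109] [135 126 122]
40.5 [118 110 108] [130 123 120]
42.0 [118 110 109] [129 122 119]
43.5 [118 110 108] [128 121 118]
```

View pics/c2.png

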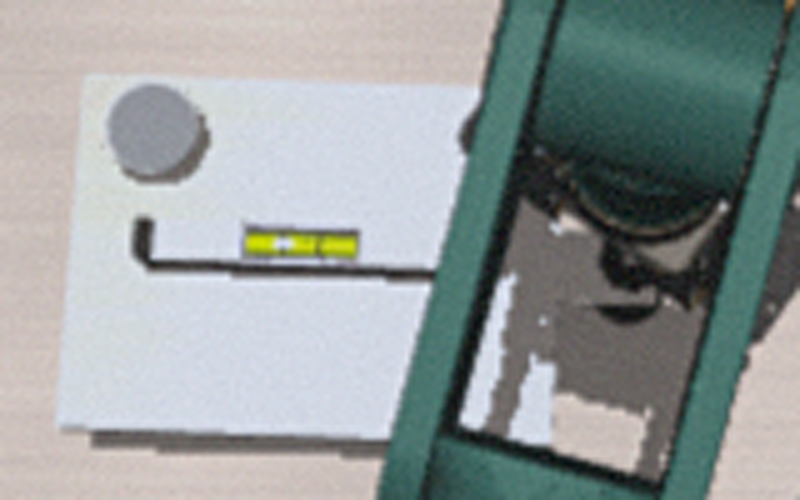

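The picture shows the level lying along the shelf with the vial clear at (300,243). The bubble is at (285,243), about 10.5 mm towards the fixed feet. Next I grip the knob.

Request:
drive_tool --pt "0 0 0.5 0 0 0" --pt "0 0 0.6 0 0 0" --pt "0 0 0.6 0 0 0" --pt "0 0 0.4 0 0 0" --pt "0 0 0.3 0 0 0" --pt "0 0 0.05 0 0 0" --pt "0 0 0 0 0 0"

```text
time: 18.98
tool_pos: [0.5139, -0.0828, 0.1185]
ee_rot: [3.141, 0.001, 2.538]
wrist_force: [-0.7, -0.4, 1.7]
width: 0.0565
finger_force: 0.0
```

Request:
drive_tool --pt "0 0 0 0 0 0" --pt "0 0 0 0 0 0" --pt "0 0 0 0 0 0" --pt "0 0 0 0 0 0" --gripper 1

```text
time: 19.48
tool_pos: [0.5141, -0.0825, 0.1185]
ee_rot: [3.14, 0.001, 2.538]
wrist_force: [0.9, 1.2, 2.0]
width: 0.0385
finger_force: 30.0
```

Turning the knob clockwise by 2.0 rad, then checking the force.

Request:
drive_tool --pt "0 0 0 0 0 0.6" --pt "0 0 0 0 0 1" --pt "0 0 0 0 0 1" --pt "0 0 0 0 0 1" --pt "0 0 0 0 0 1" --pt "0 0 0 0 0 1" --pt "0 0 0 0 0 1" --pt "0 0 0 0 0 1" --pt "0 0 0 0 0 1" --pt "0 0 0 0 0 1" --pt "0 0 0 0 0 1" --pt "0 0 0 0 0 1" --pt "0 0 0 0 0 1" --pt "0 0 0 0 0 1" --pt "0 0 0 0 0 1" --pt "0 0 0 0 0 1" --pt "0 0 0 0 0 1" --pt "0 0 0 0 0 1" --pt "0 0 0 0 0 1" --pt "0 0 0 0 0 1"

```text
time: 21.98
tool_pos: [0.5131, -0.0825, 0.1185]
ee_rot: [-3.141, 0.0, 0.575]
wrist_force: [-1.5, 1.8, 4.4]
width: 0.0386
finger_force: 30.0
```

Request:
drive_tool --pt "0 0 0 0 0 0.4" --pt "0 0 0 0 0 0" --pt "0 0 0 0 0 0" --pt "0 0 0 0 0 0" --pt "0 0 0 0 0 0" --pt "0 0 0 0 0 0" --pt "0 0 0 0 0 0" --pt "0 0 0 0 0 0" --pt "0 0 0 0 0 0" --pt "0 0 0 0 0 0" --pt "0 0 0 0 0 0" --pt "0 0 0 0 0 0"

```text
time: 23.48
tool_pos: [0.5131, -0.0825, 0.1185]
ee_rot: [-3.141, 0.0, 0.538]
wrist_force: [-2.4, 2.0, 6.2]
width: 0.0382
finger_force: 30.0
```

```bash
cat >> h.py <<'E'
def bubble(k=4):
    s=avg("top",k); a,v=vial(s,(.5195,.113),np.radians(88.2)); o=get_obs()
    out=[]
    f=np.arange(-.045,.0435,.0001)
    b=np.interp(f,a,v[:,0]);w=abs(f)<.028;fb=f[w];bb=b[w];pk=bb.max();h=fb[bb>(pk+10)/2]
    g=np.interp(f,a,v[:,1])
    e=f[(b<60)] # vial window extent by blue
    print(o["time"],"bubble",(h[0]+h[-1])/2*1e3,"len",(h[-1]-h[0])*1e3,"window",e[0]*1e3,e[-1]*1e3,"tool",o["tool_pos"].round(4),o["ee_rot"].round(3),o["joint_positions"][5],o["wrist_force"].round(1))
    return s,a,v
E
python3 -c "
from h import *
s,a,v=bubble()
print(np.c_[a*1e3,v].round().astype(int)[15:47].tolist())"
```

```text
23.675 bubble 4.450000000001418 len 11.900000000000341 window -31.79999999999962 33.900000000002265 tool [ 0.5131 -0.0825  0.1185] [-3.141  0.     0.538] 0.7636503525559146 [-3.   1.9  4.6]
[[-22, 12, 107, 99], [-21, 12, 107, 99], [-19, 15, 107, 100], [-18, 18, 107, 101], [-16, 17, 109, 102], [-15, 16, 106, 99], [-13, 17, 102, 94], [-12, 20, 90, 84], [-10, 23, 74, 69], [-9, 22, 74, 70], [-7, 15, 95, 89], [-6, 16, 111, 104], [-4, 23, 111, 103], [-3, 39, 110, 102], [-1, 55, 109, 102], [0, 75, 108, 102], [2, 89, 108, 103], [3, 98, 109, 104], [5, 97, 110, 105], [6, 95, 109, 104], [8, 94, 107, 102], [9, 77, 98, 93], [11, 53, 86, 81], [12, 30, 82, 76], [14, 19, 89, 82], [15, 10, 99, 91], [17, 7, 107, 98], [18, 5, 112, 103], [20, 6, 111, 102], [21, 6, 110, 101], [23, 7, 109, 100], [24, 9, 109, 100]]
```

Request:
drive_tool --pt "0 0 0 0 0 0.5" --pt "0 0 0 0 0 1" --pt "0 0 0 0 0 1" --pt "0 0 0 0 0 1" --pt "0 0 0 0 0 1" --pt "0 0 0 0 0 1" --pt "0 0 0 0 0 1" --pt "0 0 0 0 0 1" --pt "0 0 0 0 0 1" --pt "0 0 0 0 0 1" --pt "0 0 0 0 0 0"

```text
time: 25.05
tool_pos: [0.5131, -0.082, 0.1185]
ee_rot: [-3.141, 0.001, -0.412]
wrist_force: [-4.1, 3.7, 5.4]
width: 0.0386
finger_force: 30.0
```

Request:
drive_tool --pt "0 0 0 0 0 0" --pt "0 0 0 0 0 0" --pt "0 0 0 0 0 0" --pt "0 0 0 0 0 0" --pt "0 0 0 0 0 0" --pt "0 0 0 0 0 0" --pt "0 0 0 0 0 0" --pt "0 0 0 0 0 0" --pt "0 0 0 0 0 0" --pt "0 0 0 0 0 0" --pt "0 0 0 0 0 0" --pt "0 0 0 0 0 0" --pt "0 0 0 0 0 0" --pt "0 0 0 0 0 0" --gripper 0.4

```text
time: 26.8
tool_pos: [0.5135, -0.0827, 0.1179]
ee_rot: [-3.141, 0.0, -0.412]
wrist_force: [-0.3, -0.3, 1.3]
width: 0.0565
finger_force: 0.0
```

```bash
python3 -c "
from h import *
s,a,v=bubble()
print(np.c_[a*1e3,v].round().astype(int)[15:47,[0,1,2]].tolist())"
```

```text
27.0 bubble 1.1000000000013221 len 11.800000000000338 window -31.299999999999606 34.10000000000227 tool [ 0.5135 -0.0827  0.1179] [-3.142  0.    -0.412] 1.7142127814363117 [-0.8 -0.1 -0.6]
[[-22, 14, 100], [-21, 14, 100], [-19, 15, 103], [-18, 16, 107], [-16, 15, 109], [-15, 15, 107], [-13, 15, 103], [-12, 17, 93], [-10, 19, 80], [-9, 24, 80], [-7, 27, 98], [-6, 41, 111], [-4, 58, 110], [-3, 77, 109], [-1, 90, 110], [0, 98, 110], [2, 97, 110], [3, 95, 110], [5, 96, 110], [6, 75, 106], [8, 43, 100], [9, 19, 92], [11, 14, 87], [12, 13, 86], [14, 17, 89], [15, 15, 97], [17, 8, 106], [18, 6, 111], [20, 9, 112], [21, 11, 111], [23, 10, 110], [24, 10, 109]]
```

Stage 2 is met: the untouched bubble sits about 0 mm from centre. Now I shut the fingers and press on the half of the level nearer the fixed feet.

Request:
drive_tool --pt "0 0 -0.4 0 0 0" --pt "0 0 -0.8 0 0 0" --pt "0 0 -0.8 0 0 0" --pt "0 0 -0.5 0 0 0"

```text
time: 27.5
tool_pos: [0.5143, -0.0829, 0.2214]
ee_rot: [-3.141, -0.004, -0.412]
wrist_force: [0.1, -0.2, -0.4]
width: 0.0566
finger_force: 0.0
```

Request:
drive_tool --pt "0 0 0 0 0 -1" --pt "0 0 0 0 0 -1" --pt "0 0 0 0 0 -1" --pt "0 0 0 0 0 -1" --pt "0 0 0 0 0 -1" --pt "0 0 0 0 0 -1" --pt "0 0 0 0 0 -1" --pt "0 0 0 0 0 -1" --pt "0 0 0 0 0 -1" --pt "0 0 0 0 0 -1" --pt "0 0 0 0 0 -1" --pt "0 0 0 0 0 -1" --pt "0 0 0 0 0 -1" --pt "0 0 0 0 0 -1" --pt "0 0 0 0 0 -1" --pt "0 0 0 0 0 -1" --pt "0 0 0 0 0 -1" --pt "0 0 0 0 0 -1" --pt "0 0 0 0 0 -1" --pt "0 0 0 0 0 -0.5" --gripper 1

```text
time: 30.0
tool_pos: [0.5137, -0.0828, 0.2194]
ee_rot: [3.14, 0.0, 1.54]
wrist_force: [0.5, 0.0, -0.1]
width: -0.0
finger_force: 0.0
```

Request:
drive_tool --pt "0.6 0 0 0 0 0" --pt "0.8 0 0 0 0 0" --pt "0.8 0 0 0 0 0" --pt "0.8 0 0 0 0 0" --pt "0.8 0 0 0 0 0" --pt "0.8 0 0 0 0 0" --pt "0.8 0 0 0 0 0" --pt "0.75 0 0 0 0 0" --pt "0 0 0.6 0 0 0" --pt "0 0 0.4 0 0 0" --pt "0 0 0.3 0 0 0" --pt "0 0 0.2 0 0 0" --pt "0 0 0 0 0 0" --pt "0 0 0 0 0 0"

```text
time: 31.75
tool_pos: [0.522, 0.163, 0.1586]
ee_rot: [3.14, -0.0, 1.537]
wrist_force: [0.4, -0.6, -0.3]
width: 0.0008
finger_force: 0.0
```

```bash
python3 -c "
from h import *
s,a,v=bubble(2)
print(np.c_[a*1e3,v].round().astype(int)[15:47,[0,1,2]].tolist())
c=s['image'][150:250,140:300];cv2.imwrite('pics/c3.png',cv2.resize(np.clip(c*1.8,0,255).astype(np.uint8),None,fx=5,fy=5,interpolation=cv2.INTER_CUBIC))"
```

```text
31.85 bubble -0.5499999999987251 len 9.300000000000267 window -31.1999999999996 43.400000000002535 tool [0.522  0.1631 0.1587] [ 3.14  -0.     1.538] 0.23236609009344486 [0.9 0.1 0.6]
[[-22, 9, 103], [-21, 12, 103], [-19, 14, 108], [-18, 15, 112], [-16, 14, 113], [-15, 14, 111], [-13, 13, 107], [-12, 13, 96], [-10, 13, 81], [-9, 19, 82], [-7, 25, 101], [-6, 41, 116], [-4, 61, 116], [-3, 80, 111], [-1, 91, 104], [0, 86, 92], [2, 68, 81], [3, 52, 72], [5, 50, 72], [6, 40, 68], [8, 27, 63], [9, 16, 55], [11, 13, 48], [12, 13, 46], [14, 15, 50], [15, 16, 55], [17, 14, 59], [18, 14, 61], [20, 16, 61], [21, 16, 61], [23, 14, 60], [24, 15, 60]]
```

View pics/c3.png

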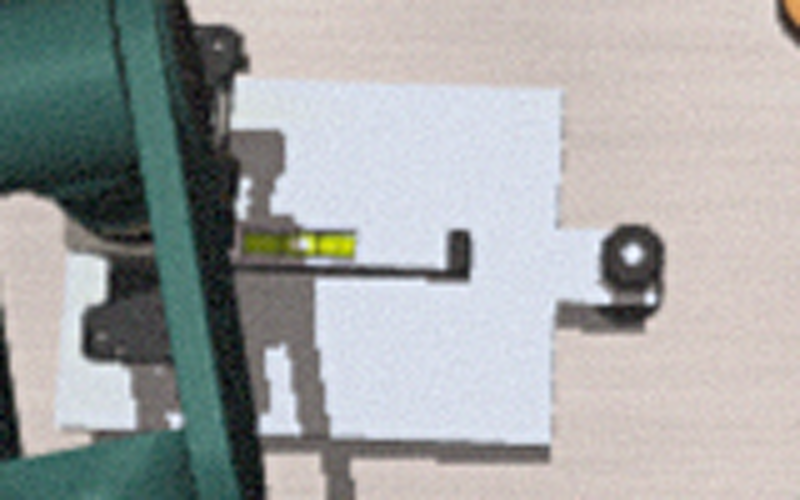

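The vial stays visible, with the bubble near (300,243) in the middle. The finger is on the axis beyond the window, so I press slowly.

Request:
drive_tool --pt "0 0.05 0.15 0 0 0" --pt "0 0 0.1 0 0 0" --pt "0 0 0.05 0 0 0" --pt "0 0 0 0 0 0" --pt "0 0 0 0 0 0"

```text
time: 32.48
tool_pos: [0.5236, 0.1631, 0.146]
ee_rot: [3.141, -0.0, 1.538]
wrist_force: [-0.7, 0.7, -0.7]
width: 0.0001
finger_force: 0.0
```

Request:
drive_tool --pt "0 0 0.03 0 0 0" --pt "0 0 0 0 0 0" --pt "0 0 0 0 0 0"

```text
time: 32.85
tool_pos: [0.5236, 0.1631, 0.1447]
ee_rot: [3.142, -0.0, 1.538]
wrist_force: [0.0, 0.9, -0.2]
width: 0.0005
finger_force: 0.0
```

Request:
drive_tool --pt "0 0 0.02 0 0 0" --pt "0 0 0 0 0 0" --pt "0 0 0 0 0 0"

```text
time: 33.22
tool_pos: [0.5236, 0.163, 0.1438]
ee_rot: [-3.142, -0.0, 1.538]
wrist_force: [-0.6, -0.3, -0.1]
width: 0.0005
finger_force: 0.0
```

Request:
drive_tool --pt "0 0 0.02 0 0 0" --pt "0 0 0 0 0 0" --pt "0 0 0 0 0 0"

```text
time: 33.6
tool_pos: [0.5236, 0.1631, 0.1431]
ee_rot: [3.142, -0.0, 1.538]
wrist_force: [-0.1, 0.3, 0.2]
width: 0.0006
finger_force: 0.0
```

Request:
drive_tool --pt "0 0 0.02 0 0 0" --pt "0 0 0 0 0 0" --pt "0 0 0 0 0 0"

```text
time: 33.98
tool_pos: [0.5236, 0.1631, 0.1423]
ee_rot: [3.142, -0.0, 1.538]
wrist_force: [0.5, 0.3, 0.1]
width: 0.0005
finger_force: 0.0
```

Request:
drive_tool --pt "0 0 0.02 0 0 0" --pt "0 0 0 0 0 0" --pt "0 0 0 0 0 0"

```text
time: 34.35
tool_pos: [0.5237, 0.1631, 0.1421]
ee_rot: [3.141, -0.0, 1.538]
wrist_force: [-1.3, -0.3, 3.5]
width: 0.0001
finger_force: 2.0
```

Request:
drive_tool --pt "0 0 0.02 0 0 0" --pt "0 0 0 0 0 0" --pt "0 0 0 0 0 0" --pt "0 0 0 0 0 0" --pt "0 0 0 0 0 0"

```text
time: 34.98
tool_pos: [0.5238, 0.1631, 0.142]
ee_rot: [3.14, -0.0, 1.538]
wrist_force: [-3.4, -1.5, 6.2]
width: 0.0005
finger_force: 3.3
```

Request:
drive_tool --pt "0 0 0.02 0 0 0" --pt "0 0 0 0 0 0" --pt "0 0 0 0 0 0" --pt "0 0 0 0 0 0" --pt "0 0 0 0 0 0" --pt "0 0 0 0 0 0" --pt "0 0 0 0 0 0" --pt "0 0 0 0 0 0" --pt "0 0 0 0 0 0" --pt "0 0 0 0 0 0" --pt "0 0 0 0 0 0" --pt "0 0 0 0 0 0" --pt "0 0 0 0 0 0" --pt "0 0 0 0 0 0" --pt "0 0 0 0 0 0" --pt "0 0 0 0 0 0"

```text
time: 36.98
tool_pos: [0.524, 0.1631, 0.142]
ee_rot: [3.139, -0.0, 1.538]
wrist_force: [-2.4, -1.2, 8.4]
width: 0.0004
finger_force: 4.4
```

```bash
python3 -c "
from h import *
s,a,v=bubble(6)
# shadow-independent blue/green ratio
r=v[:,0]/v[:,1]
print(np.c_[a*1e3,r*100].round().astype(int)[15:47].tolist())
c=s['image'][190:212,180:220];cv2.imwrite('pics/c4.png',cv2.resize(np.clip(c*1.8,0,255).astype(np.uint8),None,fx=15,fy=15,interpolation=cv2.INTER_CUBIC))
s0=np.load('pics/top2.npy',allow_pickle=True).item()"
```

```text
37.275 bubble 0.8000000000013135 len 12.800000000000367 window -31.299999999999606 43.400000000002535 tool [0.524  0.1631 0.142 ] [ 3.139 -0.     1.538] 0.23149189293993458 [-3.1 -0.7  9.9]
[[-22, 14], [-21, 13], [-19, 12], [-18, 12], [-16, 11], [-15, 10], [-13, 9], [-12, 12], [-10, 20], [-9, 26], [-7, 20], [-6, 25], [-4, 37], [-3, 52], [-1, 63], [0, 73], [2, 74], [3, 73], [5, 71], [6, 61], [8, 47], [9, 35], [11, 32], [12, 31], [14, 33], [15, 31], [17, 26], [18, 23], [20, 22], [21, 22], [23, 24], [24, 24]]
```

View pics/c4.png

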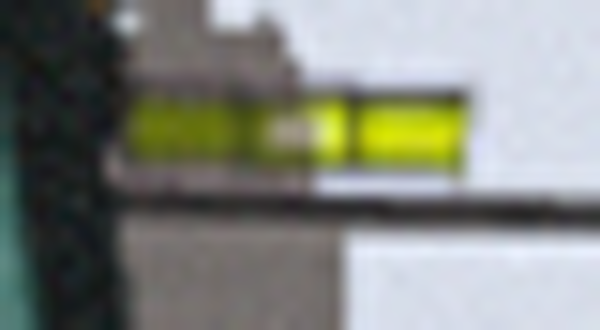

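The bubble lies at about x = 291 between the lines at 245 and 352, roughly 1 mm off centre towards the fixed feet and so between the lines. The push is about 9 N and steady.

```bash
python3 -c "
from h import *
o=get_obs();print(o['wrist_force'],o['qvel'].round(4));print(close_job())"
```

```text
[-3.10006818 -0.67115546  9.9102447 ] [0.001  0.0004 0.0013 0.001  0.0001 0.0002]
the job is handed in; nothing more can be done
None
```

The job is handed in at about 37 s, though no verdict came back: the level is on the middle of the shelf, the foot turned until the free bubble centred (about 0 mm off), and the finger still pressing with about 9–10 N, with the bubble about 1 mm off centre (limit 2.5 mm).

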